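Slide the spacer bar along the rail into the jig's corner

ROBOT

A 6-joint arm with a two-finger parallel gripper is mounted at the origin on a cart in front of the work surface, level with it; the furniture and walls round the work are solid. World frame = base frame: x ahead of the robot, y to its left, z up, the work surface at z = 0. Lengths are in m, angles in degrees, forces in N, time in s.
With the tool pointing down it reaches from about 0.325 to 0.9 m from the base axis. Payload 3.5 kg.
Tool frame: the origin (TCP) lies midway between the tips of the shut fingers; the grasp point (between the pads) lies 19 mm behind it; z points along the fingers, y is the line along which they close (so a half turn about z gives the same grasp; the last joint's range is limited). The gripper opens to 85 mm and grips with 20 to 120 N. Pads are 22 mm wide; open, the fingers measure 114 mm over their backs; the gripper's body (76 mm by 85 mm) begins 54 mm behind the grasp point. The pads swing forward as they close: fully open they stand 13 mm farther back than shut.
Start: joints at [-74.851, 15.837, -1.513, 72.651, 0, 84.076], TCP at [0.225, -0.583, 0.231] pointing down, gripper open.
Joint ranges: [-178.77, 178.77], [-48.84, 107.48], [-61.69, 71.31], [-111.58, 123.2], [-90, 87.43], [-180, 180]. Speed limits (degrees/s): [147.25, 147.25, 180, 180, 180, 180].

INTERFACE

Orientations are given as a 3x3 rotation matrix whose columns are the frame's x, y, z axes.
In Python, from bench import status, optics, order gives the robot as it stands.
- The arm moves only by the tool play_rows, never from a script. Its argument "targets" is a list of rows, each a list of 4 numbers: the shift along the world's x, y, z in cm, then the turn about the world's z in rad. A call has exactly 5 rows; each row shifts and turns the commanded pose from where the row before left it; what a row does not reach is not made up. A row lasts 1/10 s, in which the tool goes at most 50 mm and 8.59 degrees, less where a joint would pass 70% of its speed; a pose out of reach is approached as far as the arm can. A call with a gripper value outside its range is refused whole. "gripper" is the closure, from -1 (fully open) to 1 (shut), so that 0 is half open, set as the call begins (left out, the last holds). The fingers move at their own pace and stop on an object; "grip_force" is the grip in N (left out, the last holds). Time passes only in rows, so rows that do not move let the fingers close, or fill a call up. It gives the time, the measured TCP pose, the force, the opening and the grip force at its end, in the units of the state.
- status.state(): the state, without advancing time (a new reading comes with each control period).
- optics.camera(name): name is "side" or "top"; returns (picture, depth): 420x560x3 uint8, blue, green, red; 420x560 float32, m along the optical axis (not along the pixel's ray), 0 where there is no reading.
- optics.calibration(name): a dict with "fx", "fy", "cx", "cy" (pixels), "dist" ([k1, k2, p1, p2, k3] as OpenCV has them; the pictures are not rectified), "rvec" (rotation vector, rad) and "tvec" (3), from world to camera coordinates, as OpenCV has them. Camera axes: x right, y down, z forward; pixel columns grow to the right and rows downward; lengths in m; the calibration is good to about 2 mm. A picture is of the moment at which its call begins. calibration takes no time and is no camera call.
- order.close_job(): hands the job in; it is judged then, once.
The state is a dict: "time_s": time; "joints": joint angles; "qvel": joint speeds; "tau": joint torques, N m; "position": TCP position; "tool_rot": TCP orientation; "wrist_force": force on the tool from outside, world axes, zero at the start; "wrist_torque": the same for the moment, N m; "gripper_width": finger opening in m; "gripper_force": force on a finger pad.
Only numpy, scipy, OpenCV 4.12 (cv2) and the standard library are available. Lean on these libraries where they do the work, as an engineer would, in place of code of your own. Each camera call takes 0.05 s, during which the arm holds its last target. There are 200 camera calls.

TASK

Push the steel spacer bar that lies loose on the setting jig flat against the long rail, then slide it along the rail, long side always against it, into the pocket in the corner until its end is fully home against the end stop. Only push it with the fingers and never lift it off the plate; leave the other things as they are, and take the hand away at the end.

Things in the scene. Friction and masses are not known exactly. Their poses are not given: they have to be found in the camera images.
- jig: Setting jig, screwed down: aluminium base plate 130 (x) x 240 (y) x 8 mm; origin at the centre of its underside, on the table. Its x axis points across the plate towards the rail, y along the rail towards the end stop, z up. Rail, end stop and lip (see these) stand on it and form the corner pocket, 33 mm wide, 24 mm deep (32 mm with the lip's nose), open towards -y.
- corner (a point): Inner corner of the pocket, where rail face, stop face and the plate's top (8 mm above the table) meet; at x = +45, y = +100, z = +8 mm in the jig's frame, same axes as the jig. The seated bar's centre is 15 mm from the rail face and 32 mm from the stop face, and half of the bar stands out of the pocket.
- rail (a point): Straight rail, aluminium, along the jig's y: face towards the bar at x = +45 mm in the jig's frame, from y = -110 to +116 mm, 16 mm thick, top 22 mm above the table. This point: on the face's upper edge, half-way along, at y = +3 mm.
- stop (a point): End stop, an aluminium bar across the +y end of the rail: face at y = +100 mm in the jig's frame, from x = -4 to +61 mm, 16 mm thick, top 22 mm above the table. This point: on the face's upper edge, at x = +28 mm.
- lip (a point): Small dark lip parallel to the rail: x = -4 to +12 mm, y = +76 to +100 mm in the jig's frame, with a pointed nose that begins at y = +68 mm; top 18 mm above the table. This point: the middle of its top.
- spacer: The loose spacer bar: plain steel, 30 (x) x 64 (y) x 16 mm high, about 0.2 kg, with two holes of 10 mm through it from above; origin at the centre of its underside, y along its length, z up. It starts flat on the plate, off the rail, in the half away from the end stop, its length within 0.5 rad of the rail's direction. Both ends are alike.
- spacer_centre (a point): Centre of the spacer bar, half-way up (8 mm above its underside).
- elbow_fitting: Brass elbow fitting, 32 x 34 x 18 mm, loose on the plate near its front edge, in front of the lip, about x = -45, y = +70 mm in the jig's frame. A bystander; origin at its underside.
- weight_0: Larger brass weight, 32 mm wide, 34 mm high, loose on the table behind the rail. A bystander; origin at its underside.
- weight_1: Smaller brass weight, 24 mm wide, 26 mm high, loose on the table behind the rail. A bystander; origin at its underside.
- tee_fitting: Metal tee fitting, 29 x 34 x 16 mm, loose on the table behind the rail. A bystander; origin at its underside.
- spare_nozzle: Filling nozzle, 70 mm long, 19 mm wide, 16 mm high, lying loose on the table just past the end stop. A bystander; origin at its underside.
There are look-alikes about, which are no part of the job. Several things have the shape of the spacer; the one meant has the colours described above.

How it is judged:
By the outcome, as a careful person would: the job done as asked, in the order asked, and still so for the second after the job is handed in, with the robot touching nothing.
It also fails if it takes over 45 s, if anything falls off the work surface, if the arm or the gripper's body presses on something with over 40 N, if the wrist force passes 120 N, or if a joint passes its speed limit or range.

## Working session

There is one attempt and no reset: what is moved stays moved. The work goes in short steps, Python scripts to look and compute and a tool call to move; the robot and the scene stay as the last step left them, time stands still between calls to the robot, and variables do not carry over. Pictures are saved under pics/ and viewed, at most 10 in all, crops included, and the job is handed in when it is done.

Besides the shell and the picture viewer there is one more tool, called after "Emit:" by a JSON object that holds its "api" and its "payload". play_rows: Moves the arm, as the interface text tells. Its arguments: {"type":"object","properties":{"targets":{"type":"array"},"gripper":{"type":"number"},"grip_force":{"type":"number"}},"required":["targets"]}

```bash
mkdir -p pics; cat > h.py <<'E'
import cv2,numpy as np
from bench import status,optics,order
def cal(n):
    c=optics.calibration(n);K=np.array([[c['fx'],0,c['cx']],[0,c['fy'],c['cy']],[0,0,1.]])
    R=cv2.Rodrigues(np.array(c['rvec'],float))[0];return K,np.array(c['dist'],float),R,np.array(c['tvec'],float).ravel()
def plane(n,uv,z):
    K,d,R,t=cal(n);p=cv2.undistortPoints(np.array(uv,float).reshape(-1,1,2),K,d).reshape(-1,2)
    r=np.c_[p,np.ones(len(p))]@R;o=-R.T@t
    return o+r*((z-o[2])/r[:,2])[:,None]
def proj(n,P):
    K,d,R,t=cal(n);return cv2.projectPoints(np.array(P,float).reshape(-1,1,3),cv2.Rodrigues(R)[0],t,K,d)[0].reshape(-1,2)
E
python3 - <<'E'
from h import *
for n in('top','side'):
    p,d=optics.camera(n);cv2.imwrite(f'pics/{n}0.png',p);np.save(f'{n}0.npy',d)
    K,_,R,t=cal(n);print(n,K[0,0],-R.T@t)
print(status.state())
E
```

```text
top 537.2271547851806 [ 0.34168792 -0.24933875  1.25910579]
side 429.03744834432865 [0.44880719 0.43185367 0.56979822]
{'time_s': 0.1, 'joints': array([-7.48520727e+01,  1.58751047e+01, -1.58911452e+00,  7.26517756e+01,
        2.50518566e-04,  8.40759757e+01]), 'qvel': array([ 0.00074967, -0.14522407,  0.25078144,  0.05790711,  0.04651653,
       -0.06875957]), 'tau': array([ 6.68537705e-04, -4.46709001e+01,  2.96128553e+01,  8.43814225e-03,
       -8.75933711e-05, -5.75853306e-06]), 'position': array([ 0.22452282, -0.58252337,  0.23026563]), 'tool_rot': array([[ 9.33129712e-01,  3.59539518e-01, -5.24803154e-04],
       [ 3.59539837e-01, -9.33127688e-01,  1.95529050e-03],
       [ 2.13295849e-04, -2.01322730e-03, -9.99997951e-01]]), 'wrist_force': array([-0.25719011,  0.79519788,  0.3434371 ]), 'wrist_torque': array([ 0.01611537, -0.02630998, -0.0260889 ]), 'gripper_force': 0.0, 'gripper_width': 0.08572406431564368}
```

View pics/top0.png

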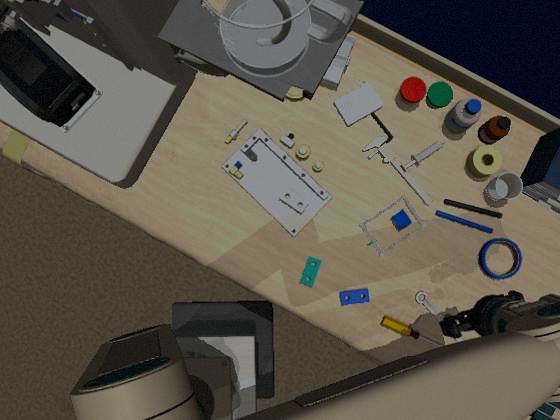

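View pics/side0.png

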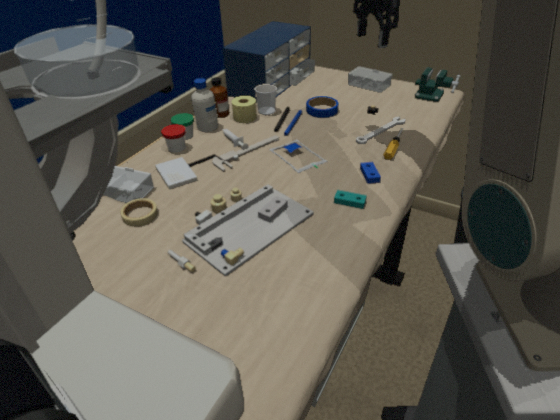

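The top picture shows the jig at about (277,182) with the steel bar at (293,203). The end stop is at its upper-left end and the rail along its upper-right side. I'll enlarge both views.

```bash
python3 - <<'E'
import cv2
a=cv2.imread('pics/top0.png')[120:240,215:340];cv2.imwrite('pics/t1.png',cv2.resize(a,None,fx=5,fy=5,interpolation=cv2.INTER_CUBIC))
a=cv2.imread('pics/side0.png')[175:275,160:320];cv2.imwrite('pics/s1.png',cv2.resize(a,None,fx=5,fy=5,interpolation=cv2.INTER_CUBIC))
E
```

```text
(no output)
```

View pics/t1.png

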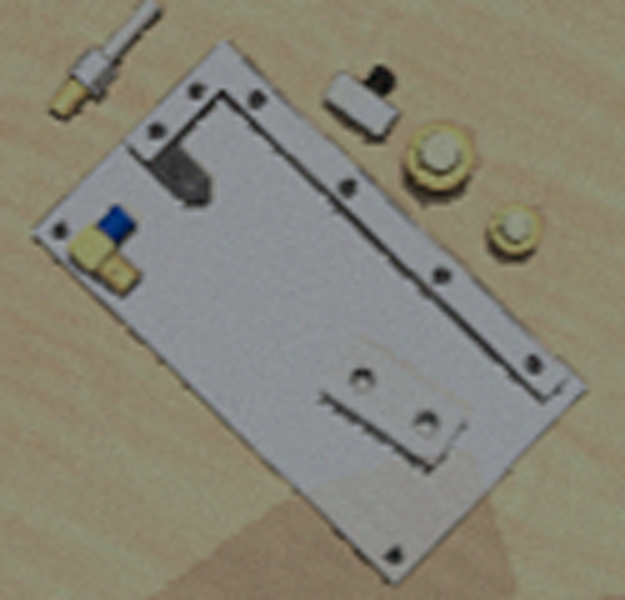

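View pics/s1.png

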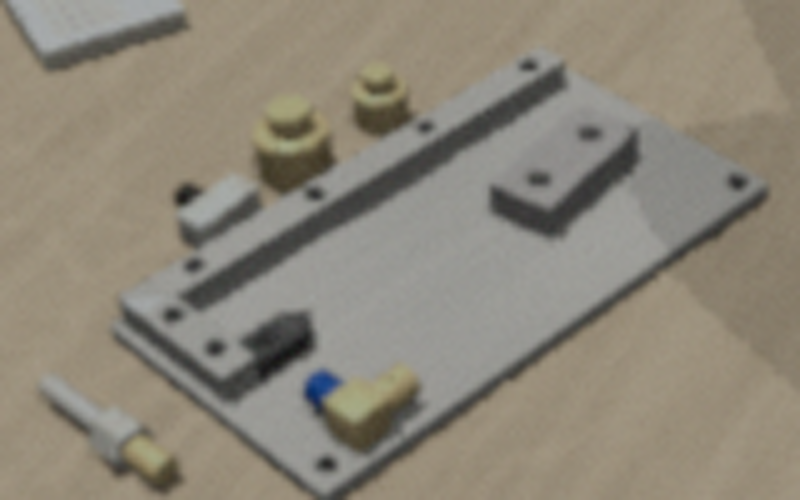

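The enlarged top crop shows plate corners at (585,388), (393,580), (35,233) and (222,42), and bar holes at (363,378) and (428,421). In the side crop the bar's holes are at (540,178) and (591,133), and its top corners at (492,190), (555,210) and (637,130).

```bash
cat >> h.py <<'E'
from scipy.optimize import least_squares
def o2w(q,P):
    c,s=np.cos(q[2]),np.sin(q[2]);P=np.atleast_2d(np.array(P,float));return np.c_[q[0]+c*P[:,0]-s*P[:,1],q[1]+s*P[:,0]+c*P[:,1],P[:,2]]
def fit(obs,q0):
    f=lambda q:np.concatenate([(proj(n,o2w(q,P))-uv).ravel() for n,P,uv in obs])
    r=least_squares(f,q0,loss='soft_l1');return r.x,r.fun.reshape(-1,2)
E
python3 - <<'E'
from h import *
T=lambda l:(np.array(l,float)+.5)/5-.5+[215,120]
S=lambda l:(np.array(l,float)+.5)/5-.5+[160,175]
m=.001
PC=np.array([[65,-120,8],[-65,-120,8],[-65,120,8],[65,120,8]])*m
tc=T([[585,388],[393,580],[35,233],[222,42]])
w=plane('top',tc,.008);print(w.round(4),np.linalg.norm(np.diff(w,axis=0),axis=1))
c=w.mean(0);d=(w[3]+w[2]-w[0]-w[1]);th=np.arctan2(-d[0],d[1])
sc=S([[768,188],[330,495]]);SP=PC[[1,2]]
# rail upper -y end top corner, inner
R=np.array([[45,-110,22]])*m
obsT=[('top',PC,tc)];obsS=[('side',SP,sc),('side',R,S([[563,66]]))]
for o in(obsT,obsS,obsT+obsS):
    q,r=fit(o,[c[0],c[1],th]);print('jig',q.round(4),r.round(1).tolist())
jq=q
a=plane('top',T([[363,378],[428,421]]),.024);b=plane('side',S([[540,178],[591,133]]),.024)
print('holes',a.round(4),b.round(4))
def toj(w):
    c_,s=np.cos(jq[2]),np.sin(jq[2]);d=np.atleast_2d(w)[:,:2]-jq[:2];return np.c_[c_*d[:,0]+s*d[:,1],-s*d[:,0]+c_*d[:,1]]*1000
for n,w in(('top',a),('side',b),('sidecorn',plane('side',S([[492,190],[555,210],[637,130],[578,108]]),.024)),('topcorn',plane('top',T([[430,460],[322,392]]),.024)),
 ('elbow',plane('top',T([[75,255],[135,275],[115,215]]),.018)),('lip',plane('top',T([[210,190],[155,165]]),.018)),('inner',plane('top',T([[222,95]]),.022)),('railend',plane('top',T([[545,400]]),.022))):print(n,toj(w).round(1).tolist())
np.save('jq.npy',jq)
E
```

```text
[[ 0.4684 -0.3498  0.008 ]
 [ 0.381  -0.2577  0.008 ]
 [ 0.5489 -0.0931  0.008 ]
 [ 0.6381 -0.1834  0.008 ]] [0.12697824 0.23513171 0.12696094]
jig [ 0.5089 -0.2208 -0.7974] [[0.6, -0.0], [0.2, 1.4], [-1.1, -0.2], [0.0, -0.9]]
jig [ 0.507  -0.2165 -0.7848] [[0.5, -0.9], [-0.5, 1.4], [0.1, -0.9]]
jig [ 0.5081 -0.2198 -0.7948] [[0.2, 0.2], [-0.0, 1.8], [-1.6, 0.3], [-0.5, -0.5], [0.1, -1.5], [-1.7, -0.1], [0.1, -1.7]]
holes [[ 0.4741 -0.2462  0.024 ]
 [ 0.4534 -0.2756  0.024 ]] [[ 0.471  -0.2435  0.024 ]
 [ 0.4499 -0.2722  0.024 ]]
top [[-5.0, -42.7], [1.5, -78.2]]
side [[-9.1, -43.0], [-3.4, -78.3]]
sidecorn [[-0.4, -24.5], [-27.9, -33.0], [-15.9, -92.7], [12.7, -86.8]]
topcorn [[-10.8, -91.4], [-22.8, -33.6]]
elbow [[-56.5, 95.0], [-43.7, 68.0], [-30.0, 94.7]]
lip [[9.4, 70.9], [-0.0, 97.8]]
inner [[45.2, 97.7]]
railend [[46.3, -110.2]]
```

Emit:
{"api": "play_rows", "payload": {"targets": [[1.03,1.78,0,0.099],[1.03,1.78,0,0.099],[1.03,1.78,0,0.099],[1.03,1.78,0,0.099],[1.03,1.78,0,0.099]], "gripper": 0.3}}

```text
time_s: 0.6
position: [0.2763, -0.4931, 0.2307]
tool_rot: [[0.647, 0.762, -0.0], [0.762, -0.647, 0.001], [0.001, -0.001, -1.0]]
wrist_force: [-0.6, 0.4, -0.3]
gripper_width: 0.0299
gripper_force: 0.0
```

Emit:
{"api": "play_rows", "payload": {"targets": [[1.03,1.78,0,0.099],[1.03,1.78,0,0.099],[1.03,1.78,0,0.099],[1.03,1.78,0,0.099],[1.03,1.78,0,0.099]]}}

```text
time_s: 1.1
position: [0.3278, -0.404, 0.2308]
tool_rot: [[0.207, 0.978, -0.001], [0.978, -0.207, 0.001], [0.001, -0.001, -1.0]]
wrist_force: [0.6, 0.3, -0.7]
gripper_width: 0.0297
gripper_force: 0.0
```

Emit:
{"api": "play_rows", "payload": {"targets": [[1.03,1.78,0,0.099],[1.03,1.78,0,0.099],[1.03,1.78,0,0.099],[1.03,1.78,0,0.099],[1.03,1.78,0,0.099]]}}

```text
time_s: 1.6
position: [0.3793, -0.3151, 0.2308]
tool_rot: [[-0.282, 0.959, -0.001], [0.959, 0.282, 0.001], [0.001, -0.0, -1.0]]
wrist_force: [0.6, -0.5, 0.6]
gripper_width: 0.0301
gripper_force: 0.0
```

Emit:
{"api": "play_rows", "payload": {"targets": [[1.03,1.78,0,0.099],[1.03,1.78,0,0.099],[1.03,1.78,0,0.099],[1.03,1.78,0,0.099],[1.03,1.78,0,0.099]]}}

```text
time_s: 2.1
position: [0.4307, -0.2262, 0.2308]
tool_rot: [[-0.704, 0.71, -0.001], [0.71, 0.704, 0.001], [0.001, -0.0, -1.0]]
wrist_force: [0.4, -0.4, 0.5]
gripper_width: 0.0298
gripper_force: 0.0
```

Emit:
{"api": "play_rows", "payload": {"targets": [[0,0,-3,0],[0,0,-3,0],[0,0,-3,0],[0,0,-3,0],[0,0,0,0]]}}

```text
time_s: 2.6
position: [0.4269, -0.2245, 0.107]
tool_rot: [[-0.701, 0.713, -0.008], [0.713, 0.701, 0.006], [0.01, -0.002, -1.0]]
wrist_force: [-0.0, 0.8, -0.0]
gripper_width: 0.0297
gripper_force: 0.0
```

```bash
python3 - <<'E'
from h import *
p,d=optics.camera('side');cv2.imwrite('pics/s2.png',cv2.resize(p[130:275,150:350],None,fx=4,fy=4,interpolation=cv2.INTER_CUBIC))
s=status.state();print(s['position'],s['tool_rot'])
E
```

```text
[ 0.42851528 -0.22563627  0.10927609] [[-0.70115476  0.71299158 -0.00500153]
 [ 0.71298363  0.70117176  0.00353664]
 [ 0.00602853 -0.00108628 -0.99998124]]
```

View pics/s2.png

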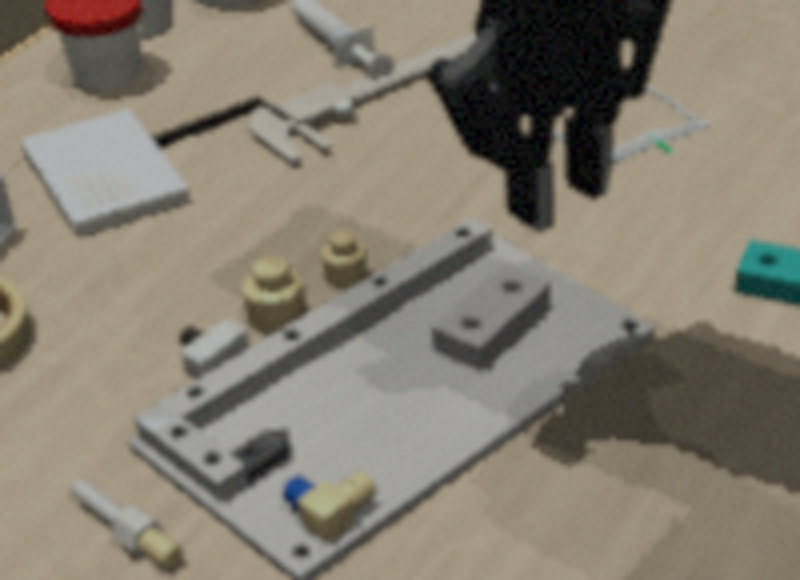

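The picture shows both fingers at (530,220) and (590,190), hanging clear of the front side of the bar, which is at (490,310).

Emit:
{"api": "play_rows", "payload": {"targets": [[0,0,-2,0],[0,0,-2,0],[0,0,-2,0],[0,0,-1.5,0],[0,0,-0.8,0]]}}

```text
time_s: 3.15
position: [0.4314, -0.2277, 0.0289]
tool_rot: [[-0.701, 0.713, 0.001], [0.713, 0.701, -0.001], [-0.001, 0.0, -1.0]]
wrist_force: [0.4, -0.3, 0.2]
gripper_width: 0.0301
gripper_force: 0.0
```

Emit:
{"api": "play_rows", "payload": {"targets": [[0,0,-0.4,0],[0,0,-0.4,0],[0,0,-0.3,0],[0,0,-0.3,0],[0,0,0,0]]}}

```text
time_s: 3.65
position: [0.4307, -0.2272, 0.0143]
tool_rot: [[-0.701, 0.713, -0.0], [0.713, 0.701, 0.0], [0.0, -0.0, -1.0]]
wrist_force: [0.2, 0.3, -0.1]
gripper_width: 0.0304
gripper_force: 0.0
```

Emit:
{"api": "play_rows", "payload": {"targets": [[0,0,0,0],[0,0,0,0],[0,0,0,0],[0,0,0,0],[0,0,0,0]]}}

```text
time_s: 4.15
position: [0.4307, -0.2272, 0.0144]
tool_rot: [[-0.701, 0.713, 0.0], [0.713, 0.701, -0.0], [-0.0, -0.0, -1.0]]
wrist_force: [0.4, 0.4, 0.3]
gripper_width: 0.0301
gripper_force: 0.0
```

Emit:
{"api": "play_rows", "payload": {"targets": [[0.14,-0.143,-0.2,0],[0.14,-0.143,0,0],[0.14,-0.143,0,0],[0.14,-0.143,0,0],[0.14,-0.143,0,0]]}}

```text
time_s: 4.65
position: [0.4379, -0.2346, 0.0123]
tool_rot: [[-0.701, 0.713, 0.0], [0.713, 0.701, -0.0], [-0.0, 0.0, -1.0]]
wrist_force: [-0.4, -0.7, 0.0]
gripper_width: 0.0297
gripper_force: 0.0
```

Emit:
{"api": "play_rows", "payload": {"targets": [[0.14,-0.143,0,0],[0.14,-0.143,0,0],[0.14,-0.143,0,0],[0.14,-0.143,0,0],[0.14,-0.143,0,0]]}}

```text
time_s: 5.15
position: [0.4446, -0.2412, 0.0122]
tool_rot: [[-0.701, 0.713, -0.0], [0.713, 0.701, 0.001], [0.001, 0.0, -1.0]]
wrist_force: [0.3, 1.7, -0.8]
gripper_width: 0.03
gripper_force: 0.5
```

Emit:
{"api": "play_rows", "payload": {"targets": [[0.14,-0.143,0,0],[0.14,-0.143,0,0],[0.14,-0.143,0,0],[0.14,-0.143,0,0],[0.14,-0.143,0,0]]}}

```text
time_s: 5.65
position: [0.4516, -0.2487, 0.0122]
tool_rot: [[-0.701, 0.713, -0.0], [0.713, 0.701, 0.0], [0.0, -0.0, -1.0]]
wrist_force: [-0.6, -0.1, -0.4]
gripper_width: 0.03
gripper_force: 0.6
```

Emit:
{"api": "play_rows", "payload": {"targets": [[0.14,-0.143,0,0],[0.14,-0.143,0,0],[0.14,-0.143,0,0],[0.14,-0.143,0,0],[0.14,-0.143,0,0]]}}

```text
time_s: 6.15
position: [0.4588, -0.2559, 0.0123]
tool_rot: [[-0.701, 0.713, -0.0], [0.713, 0.701, -0.0], [-0.0, -0.0, -1.0]]
wrist_force: [-0.5, 0.7, -0.9]
gripper_width: 0.0303
gripper_force: 0.4
```

Emit:
{"api": "play_rows", "payload": {"targets": [[0.1,-0.102,0,0],[0.1,-0.102,0,0],[0.07,-0.071,0,0],[0.07,-0.071,0,0],[0,0,0,0]]}}

```text
time_s: 6.65
position: [0.4623, -0.2594, 0.0124]
tool_rot: [[-0.701, 0.713, 0.0], [0.713, 0.701, -0.0], [-0.0, 0.0, -1.0]]
wrist_force: [-0.6, -0.2, -0.9]
gripper_width: 0.0301
gripper_force: 0.3
```

Emit:
{"api": "play_rows", "payload": {"targets": [[0.07,-0.071,0,0],[0.07,-0.071,0,0],[0.07,-0.071,0,0],[0,0,0,0],[0,0,0,0]]}}

```text
time_s: 7.15
position: [0.4645, -0.2616, 0.0124]
tool_rot: [[-0.701, 0.713, 0.0], [0.713, 0.701, -0.0], [-0.001, -0.0, -1.0]]
wrist_force: [0.2, 0.6, -0.6]
gripper_width: 0.03
gripper_force: 0.4
```

Emit:
{"api": "play_rows", "payload": {"targets": [[0.07,-0.071,0,0],[0.07,-0.071,0,0],[0.07,-0.071,0,0],[0,0,0,0],[0,0,0,0]]}}

```text
time_s: 7.65
position: [0.4667, -0.2639, 0.0123]
tool_rot: [[-0.701, 0.713, 0.001], [0.713, 0.701, -0.001], [-0.001, 0.0, -1.0]]
wrist_force: [-0.4, 0.5, -0.7]
gripper_width: 0.0304
gripper_force: 0.4
```

```bash
python3 - <<'E'
from h import *
p,d=optics.camera('side');cv2.imwrite('pics/s3.png',cv2.resize(p[155:255,180:330],None,fx=5,fy=5,interpolation=cv2.INTER_CUBIC))
s=status.state();print(s['position'],s['wrist_force'])
E
```

```text
[ 0.46662665 -0.26382854  0.0123169 ] [-0.29591671  0.38896927 -0.51178355]
```

View pics/s3.png

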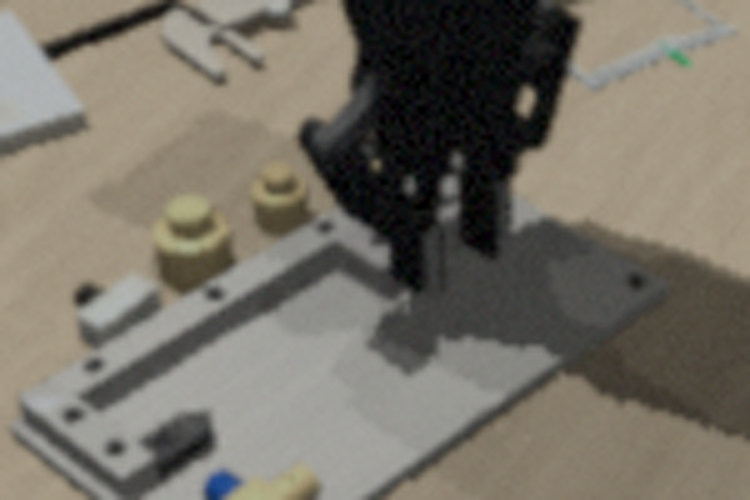

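The bar is now close to the rail, with its near end at about (370,265), but there is no contact force yet. I'll continue in small steps.

Emit:
{"api": "play_rows", "payload": {"targets": [[0.07,-0.071,0,0],[0.07,-0.071,0,0],[0,0,0,0],[0,0,0,0],[0,0,0,0]]}}

```text
time_s: 8.2
position: [0.4676, -0.2648, 0.0123]
tool_rot: [[-0.701, 0.713, -0.0], [0.713, 0.701, 0.0], [0.0, -0.0, -1.0]]
wrist_force: [-2.8, 2.3, 1.9]
gripper_width: 0.0302
gripper_force: 1.2
```

Emit:
{"api": "play_rows", "payload": {"targets": [[0.07,-0.071,0,0],[0.07,-0.071,0,0],[0,0,0,0],[0,0,0,0],[0,0,0,0]]}}

```text
time_s: 8.7
position: [0.4676, -0.2649, 0.012]
tool_rot: [[-0.701, 0.713, -0.003], [0.713, 0.701, 0.003], [0.004, -0.0, -1.0]]
wrist_force: [-4.2, 3.9, 4.7]
gripper_width: 0.0303
gripper_force: 3.1
```

Emit:
{"api": "play_rows", "payload": {"targets": [[0.07,-0.071,0,0],[0.07,-0.071,0,0],[0.07,-0.071,0,0],[0,0,0,0],[0,0,0,0]]}}

```text
time_s: 9.2
position: [0.4675, -0.265, 0.0114]
tool_rot: [[-0.701, 0.713, -0.007], [0.713, 0.701, 0.007], [0.01, -0.0, -1.0]]
wrist_force: [-8.4, 7.9, 8.7]
gripper_width: 0.03
gripper_force: 5.5
```

Emit:
{"api": "play_rows", "payload": {"targets": [[-0.14,0.143,0,0],[-0.14,0.143,0,0],[-0.35,0.357,0,0],[-0.7,0.714,0,0],[-0.7,0.714,0,0]]}}

```text
time_s: 9.7
position: [0.4513, -0.2481, 0.0127]
tool_rot: [[-0.701, 0.713, 0.002], [0.713, 0.701, -0.001], [-0.002, 0.0, -1.0]]
wrist_force: [-0.5, -0.3, -0.4]
gripper_width: 0.0296
gripper_force: 0.0
```

Emit:
{"api": "play_rows", "payload": {"targets": [[0,0,1.5,0],[0,0,2,0],[0,0,2.5,0],[0,0,2.5,0],[0,0,2.5,0]]}}

```text
time_s: 10.2
position: [0.4505, -0.2474, 0.1234]
tool_rot: [[-0.701, 0.713, 0.0], [0.713, 0.701, -0.0], [-0.001, -0.0, -1.0]]
wrist_force: [0.4, -0.8, -0.2]
gripper_width: 0.0299
gripper_force: 0.0
```

Emit:
{"api": "play_rows", "payload": {"targets": [[-1.8,-2.5,0,0],[-2.5,-3.5,0,0],[-2.5,-3.5,0,0],[-1.0,-1.4,0,0],[0,0,0,0]], "gripper": 1}}

```text
time_s: 10.7
position: [0.3717, -0.3585, 0.1227]
tool_rot: [[-0.699, 0.716, 0.001], [0.716, 0.699, -0.002], [-0.002, -0.001, -1.0]]
wrist_force: [1.2, -0.0, 0.8]
gripper_width: -0.0004
gripper_force: 0.0
```

```bash
python3 - <<'E'
from h import *
p,d=optics.camera('side');q,d=optics.camera('top')
a=cv2.resize(p[170:270,170:310],(784,560),interpolation=cv2.INTER_CUBIC)
cv2.imwrite('pics/s4.png',a);cv2.imwrite('pics/t4.png',cv2.resize(q[120:240,215:340],None,fx=5,fy=5,interpolation=cv2.INTER_CUBIC))
E
```

```text
(no output)
```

View pics/s4.png

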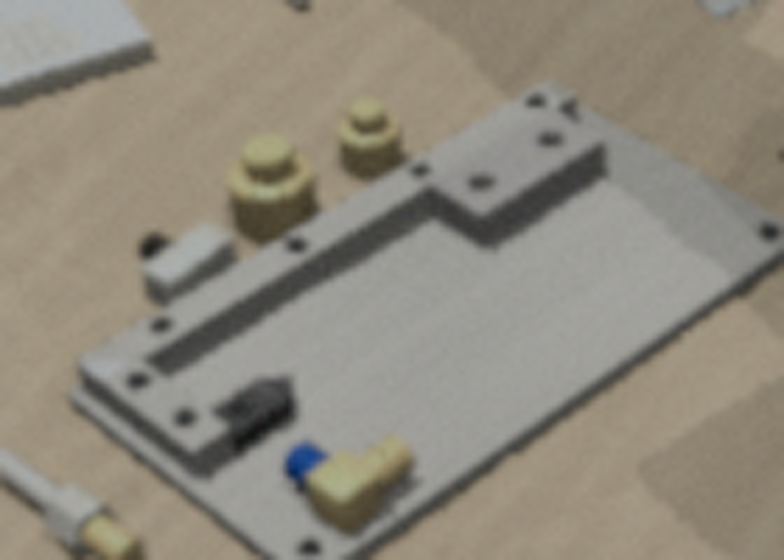

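The bar is flush along the rail, with its near end at (460,225) and its far end near (600,150). Next I place the shut fingers behind its far (-y) end.

Emit:
{"api": "play_rows", "payload": {"targets": [[1.38,0.68,0,0],[1.38,0.68,0,0],[1.38,0.68,0,0],[1.38,0.68,0,0],[1.36,0.68,0,0]]}}

```text
time_s: 11.3
position: [0.4435, -0.3215, 0.1223]
tool_rot: [[-0.702, 0.712, 0.0], [0.712, 0.702, 0.0], [-0.0, 0.0, -1.0]]
wrist_force: [0.1, 0.7, 0.3]
gripper_width: -0.0001
gripper_force: 0.0
```

Emit:
{"api": "play_rows", "payload": {"targets": [[0,0,-2.5,0],[0,0,-2.5,0],[0,0,-2,0],[0,0,-1,0],[0,0,0,0]]}}

```text
time_s: 11.8
position: [0.4412, -0.3214, 0.0408]
tool_rot: [[-0.702, 0.713, -0.002], [0.713, 0.702, 0.002], [0.003, -0.0, -1.0]]
wrist_force: [0.1, 0.6, -0.3]
gripper_width: 0.0004
gripper_force: 0.0
```

```bash
python3 - <<'E'
from h import *
S=lambda l:(np.array(l,float)+.5)/5.6-.5+[170,170]
jq=np.load('jq.npy')
w=plane('side',S([[481,181],[550,139]]),.024)
side=np.array([.507,-.2165]);c,s=np.cos(-.795),np.sin(-.795);d=w[:,:2]-side
print(np.c_[c*d[:,0]+s*d[:,1],-s*d[:,0]+c*d[:,1]]*1000)
print(status.state()['position'])
E
```

```text
[[ 32.03074019 -46.49477697]
 [ 31.82089971 -82.04155258]]
[ 0.44122641 -0.3213818   0.04076622]
```

Emit:
{"api": "play_rows", "payload": {"targets": [[-0.21,-0.21,0,0],[0,0,-1,0],[0,0,-1,0],[0,0,-0.6,0],[0,0,-0.3,0]]}}

```text
time_s: 12.3
position: [0.439, -0.3244, 0.0123]
tool_rot: [[-0.701, 0.713, -0.001], [0.713, 0.701, 0.001], [0.002, -0.0, -1.0]]
wrist_force: [-0.2, 0.3, 0.3]
gripper_width: 0.0006
gripper_force: 0.0
```

Emit:
{"api": "play_rows", "payload": {"targets": [[0.145,0.138,0,0],[0.145,0.138,0,0],[0.145,0.138,0,0],[0.145,0.138,0,0],[0.145,0.138,0,0]]}}

```text
time_s: 12.8
position: [0.4472, -0.318, 0.0136]
tool_rot: [[-0.701, 0.713, 0.0], [0.713, 0.701, -0.0], [-0.001, 0.0, -1.0]]
wrist_force: [-0.6, 0.7, -0.3]
gripper_width: 0.0
gripper_force: 0.0
```

Emit:
{"api": "play_rows", "payload": {"targets": [[0.145,0.138,0,0],[0.145,0.138,0,0],[0.145,0.138,0,0],[0.145,0.138,0,0],[0.145,0.138,0,0]]}}

```text
time_s: 13.3
position: [0.4541, -0.3111, 0.0133]
tool_rot: [[-0.701, 0.713, -0.0], [0.713, 0.701, -0.0], [0.0, -0.001, -1.0]]
wrist_force: [-1.6, -1.0, -0.0]
gripper_width: -0.0002
gripper_force: 0.8
```

Emit:
{"api": "play_rows", "payload": {"targets": [[0.218,0.206,0,0],[0.218,0.206,0,0],[0.218,0.206,0,0],[0.218,0.206,0,0],[0.218,0.206,0,0]]}}

```text
time_s: 13.8
position: [0.465, -0.3006, 0.0133]
tool_rot: [[-0.701, 0.713, -0.001], [0.713, 0.701, -0.0], [0.0, -0.0, -1.0]]
wrist_force: [-2.3, -1.6, 1.5]
gripper_width: 0.0002
gripper_force: 1.4
```

Emit:
{"api": "play_rows", "payload": {"targets": [[0.218,0.206,0,0],[0.218,0.206,0,0],[0.218,0.206,0,0],[0.218,0.206,0,0],[0,0,0,0]]}}

```text
time_s: 14.3
position: [0.4738, -0.292, 0.0132]
tool_rot: [[-0.701, 0.713, -0.0], [0.713, 0.701, 0.001], [0.001, 0.0, -1.0]]
wrist_force: [-3.4, -1.2, 2.1]
gripper_width: -0.0003
gripper_force: 1.3
```

```bash
python3 - <<'E'
from h import *
p,d=optics.camera('side')
cv2.imwrite('pics/s5.png',cv2.resize(p[170:270,170:310],(784,560),interpolation=cv2.INTER_CUBIC))
s=status.state();print(s['position'],s['wrist_force'])
E
```

```text
[ 0.47380186 -0.29205976  0.01323256] [-1.78508442 -0.64606784  1.57200716]
```

View pics/s5.png

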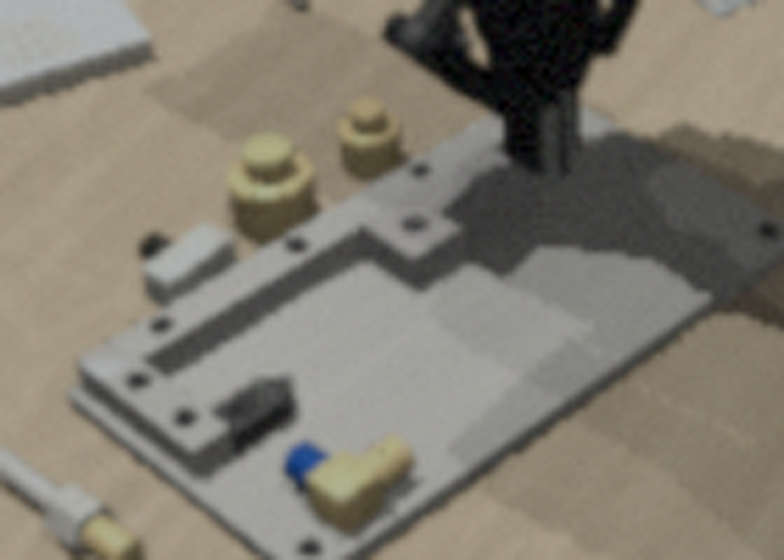

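The bar is sliding along flush with the rail, front end at (420,285). I'll continue with slightly less bias towards the rail.

Emit:
{"api": "play_rows", "payload": {"targets": [[0.216,0.208,0,0],[0.216,0.208,0,0],[0.216,0.208,0,0],[0.216,0.208,0,0],[0.216,0.208,0,0]]}}

```text
time_s: 14.85
position: [0.4842, -0.2819, 0.0132]
tool_rot: [[-0.701, 0.713, -0.001], [0.713, 0.701, 0.0], [0.001, -0.001, -1.0]]
wrist_force: [-4.8, -1.9, 2.4]
gripper_width: -0.0002
gripper_force: 2.6
```

Emit:
{"api": "play_rows", "payload": {"targets": [[0.216,0.208,0,0],[0.216,0.208,0,0],[0.216,0.208,0,0],[0.216,0.208,0,0],[0.216,0.208,0,0]]}}

```text
time_s: 15.35
position: [0.4949, -0.2714, 0.0132]
tool_rot: [[-0.701, 0.713, -0.001], [0.713, 0.701, 0.0], [0.001, -0.001, -1.0]]
wrist_force: [-5.6, -1.0, 4.0]
gripper_width: 0.0001
gripper_force: 2.8
```

Emit:
{"api": "play_rows", "payload": {"targets": [[0.216,0.208,0,0],[0.216,0.208,0,0],[0.216,0.208,0,0],[0.216,0.208,0,0],[0.216,0.208,0,0]]}}

```text
time_s: 15.85
position: [0.5055, -0.261, 0.0132]
tool_rot: [[-0.701, 0.713, -0.002], [0.713, 0.701, 0.0], [0.001, -0.001, -1.0]]
wrist_force: [-5.5, -1.7, 3.4]
gripper_width: -0.0001
gripper_force: 3.0
```

Emit:
{"api": "play_rows", "payload": {"targets": [[0.216,0.208,0,0],[0.216,0.208,0,0],[0.216,0.208,0,0],[0.216,0.208,0,0],[0,0,0,0]]}}

```text
time_s: 16.35
position: [0.5144, -0.2524, 0.0132]
tool_rot: [[-0.701, 0.713, -0.001], [0.713, 0.701, 0.001], [0.001, -0.0, -1.0]]
wrist_force: [-4.5, -1.8, 2.9]
gripper_width: -0.0003
gripper_force: 2.5
```

```bash
python3 - <<'E'
from h import *
p,d=optics.camera('side')
cv2.imwrite('pics/s6.png',cv2.resize(p[170:270,170:310],(784,560),interpolation=cv2.INTER_CUBIC))
s=status.state();print(s['position'],s['wrist_force'])
E
```

```text
[ 0.51436297 -0.25235764  0.01316752] [-4.36437963 -1.09886091  3.34627289]
```

View pics/s6.png

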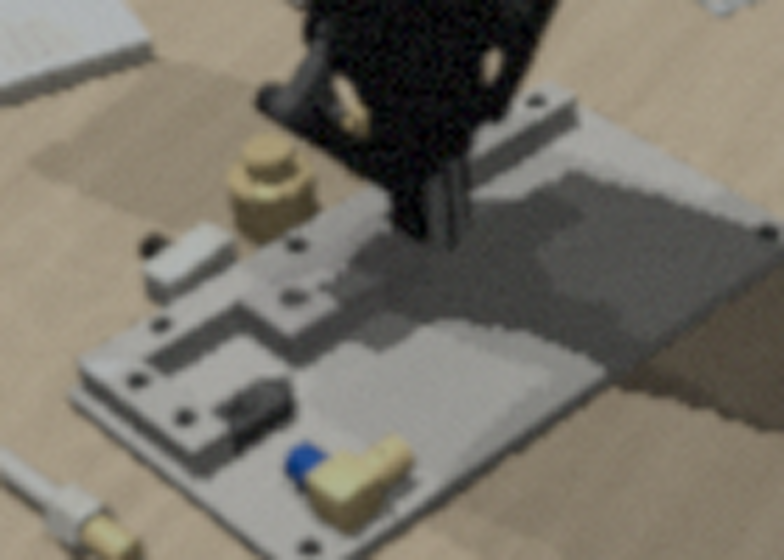

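The bar is flush with the rail and its front is just before the lip, at (290,350) to (245,310). About 40 mm remain.

Emit:
{"api": "play_rows", "payload": {"targets": [[0.214,0.21,0,0],[0.214,0.21,0,0],[0.214,0.21,0,0],[0.214,0.21,0,0],[0.214,0.21,0,0]]}}

```text
time_s: 16.9
position: [0.5248, -0.2421, 0.0132]
tool_rot: [[-0.701, 0.713, -0.002], [0.713, 0.701, 0.0], [0.001, -0.001, -1.0]]
wrist_force: [-4.8, -2.3, 3.5]
gripper_width: 0.0004
gripper_force: 3.1
```

Emit:
{"api": "play_rows", "payload": {"targets": [[0.143,0.14,0,0],[0.143,0.14,0,0],[0.143,0.14,0,0],[0.143,0.14,0,0],[0.143,0.14,0,0]]}}

```text
time_s: 17.4
position: [0.5319, -0.2351, 0.0132]
tool_rot: [[-0.701, 0.713, -0.002], [0.713, 0.701, 0.0], [0.001, -0.001, -1.0]]
wrist_force: [-4.1, -1.8, 4.3]
gripper_width: -0.0001
gripper_force: 3.0
```

Emit:
{"api": "play_rows", "payload": {"targets": [[0.143,0.14,0,0],[0.143,0.14,0,0],[0.143,0.14,0,0],[0.143,0.14,0,0],[0,0,0,0]]}}

```text
time_s: 17.9
position: [0.5378, -0.2293, 0.0132]
tool_rot: [[-0.701, 0.713, -0.001], [0.713, 0.701, 0.001], [0.001, -0.0, -1.0]]
wrist_force: [-4.3, -1.5, 3.5]
gripper_width: 0.0001
gripper_force: 2.6
```

Emit:
{"api": "play_rows", "payload": {"targets": [[0.072,0.07,0,0],[0.072,0.07,0,0],[0.072,0.07,0,0],[0.072,0.07,0,0],[0,0,0,0]]}}

```text
time_s: 18.4
position: [0.5406, -0.2267, 0.0132]
tool_rot: [[-0.701, 0.713, -0.002], [0.713, 0.701, 0.0], [0.001, -0.001, -1.0]]
wrist_force: [-5.1, -1.4, 4.4]
gripper_width: -0.0001
gripper_force: 2.8
```

Emit:
{"api": "play_rows", "payload": {"targets": [[0.072,0.07,0,0],[0.072,0.07,0,0],[0.072,0.07,0,0],[0,0,0,0],[0,0,0,0]]}}

```text
time_s: 18.9
position: [0.5427, -0.2245, 0.0132]
tool_rot: [[-0.701, 0.713, -0.002], [0.713, 0.701, 0.001], [0.001, -0.001, -1.0]]
wrist_force: [-4.9, -1.3, 3.9]
gripper_width: 0.0001
gripper_force: 2.8
```

Emit:
{"api": "play_rows", "payload": {"targets": [[0.072,0.07,0,0],[0.072,0.07,0,0],[0,0,0,0],[0,0,0,0],[0,0,0,0]]}}

```text
time_s: 19.4
position: [0.5437, -0.2236, 0.0132]
tool_rot: [[-0.701, 0.713, -0.003], [0.713, 0.701, -0.0], [0.001, -0.002, -1.0]]
wrist_force: [-6.7, -2.4, 4.6]
gripper_width: 0.0003
gripper_force: 3.6
```

Emit:
{"api": "play_rows", "payload": {"targets": [[0.072,0.07,0,0],[0.072,0.07,0,0],[0,0,0,0],[0,0,0,0],[0,0,0,0]]}}

```text
time_s: 19.9
position: [0.5438, -0.2234, 0.0132]
tool_rot: [[-0.7, 0.714, -0.005], [0.714, 0.7, -0.003], [0.001, -0.006, -1.0]]
wrist_force: [-9.0, -6.5, 6.1]
gripper_width: 0.0002
gripper_force: 6.0
```

Emit:
{"api": "play_rows", "payload": {"targets": [[0.072,0.07,0,0],[0.072,0.07,0,0],[0.072,0.07,0,0],[0,0,0,0],[0,0,0,0]]}}

```text
time_s: 20.4
position: [0.544, -0.2232, 0.0132]
tool_rot: [[-0.699, 0.715, -0.01], [0.715, 0.699, -0.008], [0.001, -0.013, -1.0]]
wrist_force: [-13.6, -10.2, 7.7]
gripper_width: 0.0001
gripper_force: 9.6
```

Emit:
{"api": "play_rows", "payload": {"targets": [[-0.143,-0.14,0,0],[-0.143,-0.14,0,0],[-0.286,-0.28,0,0],[-0.7,-0.7,0,0],[-0.7,-0.7,0,0]]}}

```text
time_s: 20.9
position: [0.5295, -0.2399, 0.0134]
tool_rot: [[-0.702, 0.712, 0.002], [0.712, 0.702, 0.0], [-0.001, 0.002, -1.0]]
wrist_force: [0.1, 0.8, -0.1]
gripper_width: 0.0002
gripper_force: 0.0
```

Emit:
{"api": "play_rows", "payload": {"targets": [[0,0,1.5,0],[0,0,2.5,0],[0,0,2.5,0],[0,0,2.5,0],[0,0,2.5,0]]}}

```text
time_s: 21.4
position: [0.5293, -0.2398, 0.1307]
tool_rot: [[-0.701, 0.713, 0.002], [0.713, 0.701, -0.0], [-0.002, 0.001, -1.0]]
wrist_force: [1.4, -0.0, 0.1]
gripper_width: 0.0002
gripper_force: 0.0
```

Emit:
{"api": "play_rows", "payload": {"targets": [[-2.5,-3,0,0],[-2.5,-3,0,0],[-2.5,-3,0,0],[-2.5,-3,0,0],[0,0,0,0]]}}

```text
time_s: 21.9
position: [0.4271, -0.3632, 0.1298]
tool_rot: [[-0.697, 0.717, 0.001], [0.717, 0.697, -0.003], [-0.003, -0.001, -1.0]]
wrist_force: [0.6, -0.3, -0.3]
gripper_width: 0.0
gripper_force: 0.0
```

```bash
python3 - <<'E'
from h import *
p,d=optics.camera('side');q,_=optics.camera('top')
cv2.imwrite('pics/s7.png',cv2.resize(p[190:270,170:282],(784,560),interpolation=cv2.INTER_CUBIC))
cv2.imwrite('pics/t7.png',cv2.resize(q[125:205,215:320],(787,600),interpolation=cv2.INTER_CUBIC))
E
```

```text
(no output)
```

View pics/s7.png

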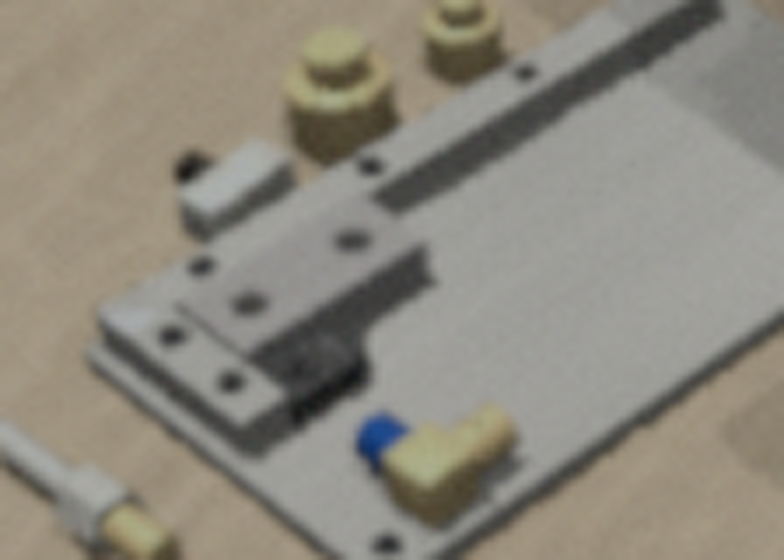

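View pics/t7.png

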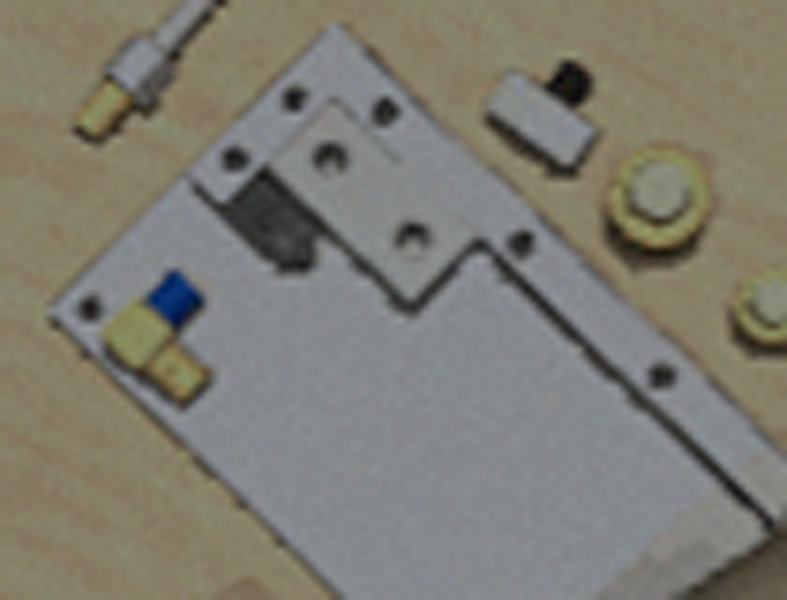

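Both pictures show the bar seated in the corner: its long side is flush with the rail, its end is at the stop, and the other items are where they were. The hand is clear.

```bash
python3 -c "
from bench import order;print(order.close_job())"
```

```text
the job is handed in; nothing more can be done
None
```

The spacer bar is seated in the corner pocket, flush on the rail and home against the end stop. The other things stayed in place, the hand is away and the job is handed in at about 22 s; I viewed 11 pictures, one over the limit of 10.

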